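Tare the counting scale that carries the empty tray

TASK

Two like counting scales stand on the packing bench: one carries an empty tray, the other a tray with nuts in it. Tare the scale with the empty tray: with the fingertips, press its tare key (the wide oblong key at the right-hand end of its row, as seen from the robot) gently all the way down and keep it down for about a second, then let it come up and draw the hand back a hand's breadth clear. Press no other key, leave the other scale alone, and leave the trays and everything else on the bench standing where they are.

Things in the scene. Friction and masses are not known exactly. Their poses are not given: they have to be found in the camera images.
- scale_a: the scale to tare, with the EMPTY tray: white, fixed, 290 mm deep (x) by 240 wide (y). Origin: centre of its underside on the bench; x points from the key deck in front to the pan (away from the robot), y left, z up. Deck x -145 to -80 mm, 40 mm high; display slopes up to 62 mm at x -45; steel pan 180 x 220 mm centred at x +50, top at 78 mm. Five black keys in a row at x -112 mm
- scale_a_tare_top (a point): centre of the top face of scale_a's tare key, which is 20 (x) by 34 (y) mm, at scale x -112, y -80 mm; stands 7 mm proud of the deck when up (top 47 mm above the bench), 3 mm when down; 34 mm clear of its neighbour key. Moves with the key; axes as scale_a
- scale_a_tare (a joint): travel of that tare key, straight down: 0 up, 0.004 m fully down; a spring key, about 1.2 N starts it and 4 N holds it fully down against a hard stop, it comes back up by itself
- scale_a_power (a joint): travel of the round key (18 mm across, y +97 mm, 7 mm proud) of scale_a, 0 up to 0.004 m down; leave alone
- scale_a_zero (a joint): travel of the first square key (18 mm, 7 mm proud, y +58 mm) of scale_a, 0 up to 0.004 m down; leave alone
- scale_a_unit (a joint): travel of the middle square key (18 mm, 7 mm proud, y +19 mm) of scale_a, 0 up to 0.004 m down; leave alone
- scale_a_sample (a joint): travel of the third square key (18 mm, 7 mm proud, y -20 mm), the tare key's neighbour, of scale_a, 0 up to 0.004 m down; leave alone
- tray_a: the empty grey tray standing loose on the pan of scale_a, 130 x 170 x 32 mm, rim about 110 mm above the bench; origin: centre of its underside; leave alone
- scale_b: the other scale, the same model in every size and with the same keys, carrying the tray with the nuts; origin and axes as scale_a; leave alone
- tray_b: the tray with four steel nuts, loose on the pan of scale_b, 130 x 170 x 32 mm; origin: centre of its underside; leave alone
- nut1: hexagon steel nut, 30 mm across flats, 16 mm high, in tray_b; origin: centre of its underside; leave alone
- nut2: hexagon steel nut, 30 mm across flats, 16 mm high, in tray_b; origin: centre of its underside; leave alone
- nut3: hexagon steel nut, 30 mm across flats, 16 mm high, in tray_b; origin: centre of its underside; leave alone
- nut4: hexagon steel nut, 30 mm across flats, 16 mm high, in tray_b; origin: centre of its underside; leave alone
- tin: small open aluminium tin, 56 mm across, 55 mm high, standing between the scales; origin: centre of its underside; leave standing
- check_weight: brass knob-topped check weight, 38 mm across, 67 mm high, standing between the fronts of the scales; origin: centre of its underside; leave standing
- stapler: stapler, 135 x 36 x 46 mm, lying in front of the scale on the robot's left; origin: centre of its underside; leave alone
- tape_roll: roll of packing tape lying flat, 94 mm across, 48 mm high, in front of the scale on the right; origin: centre of its underside; leave alone
- tumbler: closed drinking bottle with a black cap, 62 mm across, 190 mm high, to the right of the scales; origin: centre of its underside; leave standing
- carton: closed cardboard carton, 120 x 90 x 80 mm, to the left of the scales; origin: centre of its underside; leave alone

How it is judged:
By the outcome, as a careful person would: the job done as asked, in the order asked, and still so for the second after the job is handed in, with the robot touching nothing.
It also fails if it takes over 32 s, if anything falls off the work surface, if the arm or the gripper's body presses on something with over 40 N, if the wrist force passes 120 N, or if a joint passes its speed limit or range.

ROBOT

A 7-joint arm with a two-finger parallel gripper is mounted at the origin on the work surface. World frame = base frame: x ahead of the robot, y to its left, z up, the work surface at z = 0. Lengths are in m, angles in rad, forces in N, time in s.
With the tool pointing down it reaches from about 0.425 to 0.925 m from the base axis. Payload 6.8 kg.
Tool frame: the origin (TCP) lies at the very end of the fingers, on their centre line; the grasp point (between the pads) lies 19 mm behind it; z points along the fingers, x is the direction in which the jaws open and shut, and the axes are right-handed (so a half turn about z gives the same grasp; the last joint's range is limited). The gripper opens to 85 mm and grips with 20 to 120 N. Pads are 22 mm wide; open, the fingers measure 114 mm over their backs; the gripper's body (76 mm by 85 mm) begins 54 mm behind the grasp point. The pads swing forward as they close: fully open they stand 13 mm farther back than shut.
Start: joints at [1.096, 0.477, 0.022, 1.555, -0.011, 1.109, -0.083], TCP at [0.242, -0.63, 0.231] pointing down, gripper open.
Joint ranges: [-2.96, 2.96], [-0.34, 2.1], [-1.41, 1.46], [0.24, 2.44], [-1.37, 4.51], [0.17, 1.92], [-2.96, 2.96]. Speed limits (rad/s): [2.39, 2.39, 3.14, 3.14, 3.14, 3.14, 3.14].

INTERFACE

Orientations are given as a unit quaternion [w, x, y, z].
In Python, from station import get_obs, read_camera, calibration, hand_in, recognise, outline_of, place_of gives the robot as it stands.
- The arm moves only by the tool move_arm, never from a script. Its argument "steps" is a list of rows, each an object with "fingers": the finger opening in mm, from 0 to 85.4; "translation": the shift along the world's x, y, z in mm, a list of three; "turn": the turn about the world's z in rad. In form: [{"fingers": fingers, "translation": [dx, dy, dz], "turn": turn}, ...]. A call has 1 to 10 rows; each row shifts and turns the commanded pose from where the row before left it; what a row does not reach is not made up. A row lasts 1/8 s, in which the tool goes at most 62.5 mm and 10.7 degrees, less where a joint would pass 70% of its speed; a pose out of reach is approached as far as the arm can. A call with a gripper value outside its range is refused whole. The fingers move at their own pace and stop on an object; "newtons" is the grip in N (left out, the last holds). Time passes only in rows, so rows that do not move let the fingers close. It gives the time, the measured TCP pose, the force and the opening at its end, in the units of the state.
- get_obs(): the state, without advancing time (a new reading comes with each control period).
- read_camera(name): name is "scene" or "top"; returns the picture (480x640x3 uint8, blue, green, red); there is no depth.
- calibration(name): a dict with "camera_matrix" (3x3 intrinsics, pixels), "rvec" (rotation vector, rad) and "tvec" (3), from world to camera coordinates, as OpenCV has them. Camera axes: x right, y down, z forward; pixel columns grow to the right and rows downward; lengths in m; the calibration is good to about 2 mm. A picture is of the moment at which its call begins. calibration takes no time and is no camera call.
- hand_in(): hands the job in, once; it reports no verdict.
Trained networks look in the newest picture that a camera, given by its name, has taken for a name from the list of things; names that differ only in an ending like _2 or _b are one class to them, and where a whole thing is asked for, a point or a joint stands for the part that bears it (a point fixed in the world has none). Each returns a list of dicts, best first, with "conf" (0 to 1); they miss things now and then, are a little off and sometimes report something else, mostly with a low value. They report only what shows in the picture. A call takes as long as a camera call.
- recognise(camera, name): "xy" ([column, row] in pixels, amid what is visible of it).
- outline_of(camera, name): "mask" (480x640 bool, what is visible of it) and "xy" ([column, row] in pixels, amid what is visible of it).
- place_of(camera, name): "xy" ([column, row] in pixels: a listed point, or the origin of a listed thing).
The state is a dict: "t": time; "q": joint angles; "joint_vel": joint speeds; "joint_torque": joint torques, N m; "eef_pos": TCP position; "tool_rot": TCP orientation; "contact_force": force on the tool from outside, world axes, zero at the start; "torque": the same for the moment, N m; "gripper_width": opening from 0.0 (shut) to 1.0 (fully open).
Only numpy, scipy, OpenCV 4.12 (cv2) and the standard library are available. Lean on these libraries where they do the work, as an engineer would, in place of code of your own. Each camera call takes 0.05 s, during which the arm holds its last target.

## Working session

There is one attempt and no reset: what is moved stays moved. The work goes in short steps, Python scripts to look and compute and a tool call to move; the robot and the scene stay as the last step left them, time stands still between calls to the robot, and variables do not carry over. Pictures are saved under pics/ and viewed, and the job is handed in when it is done.

Besides the shell and the picture viewer there is one more tool, called in YAML: its name, and indented under it one key for each argument. move_arm: Moves the arm, as the interface text tells. Its arguments: {"type":"object","properties":{"steps":{"type":"array"},"newtons":{"type":"number"}},"required":["steps"]}

```bash
mkdir -p pics; cat > h.py <<'E'
import numpy as np, cv2
from station import *
def ray(cam,xy):
    c=calibration(cam);K=np.array(c["camera_matrix"],float);R,_=cv2.Rodrigues(np.array(c["rvec"],float));t=np.array(c["tvec"],float).ravel()
    d=R.T@np.linalg.inv(K)@np.array([xy[0],xy[1],1.]);return -R.T@t,d
def onz(cam,xy,z):
    o,d=ray(cam,xy);return o+d*(z-o[2])/d[2]
def proj(cam,p):
    c=calibration(cam);return cv2.projectPoints(np.array(p,float).reshape(-1,3),np.array(c["rvec"],float),np.array(c["tvec"],float),np.array(c["camera_matrix"],float),None)[0].reshape(-1,2)
E
python3 - <<'E'
from h import *
for c in("scene","top"):
    cv2.imwrite(f"pics/{c}1.png",read_camera(c))
    print(c,"campos",ray(c,(320,240))[0])
    for n,z in(("scale_a",0),("scale_a_tare_top",.047),("tray_a",.078),("check_weight",0),("tin",0),("tape_roll",0),("stapler",0),("tumbler",0)):
        for r in place_of(c,n)[:4]: print(c,n,round(r["conf"],2),np.round(r["xy"],1),np.round(onz(c,r["xy"],z),4))
o=get_obs();print(o["t"],o["eef_pos"],o["tool_rot"],o["contact_force"],o["gripper_width"])
E
```

```text
scene campos [ 1.098121   -0.84843469  1.17748441]
scene scale_a 0.7 [392.6 212.9] [0.5929 0.2595 0.    ]
scene scale_a 0.66 [303.6 328.8] [ 0.617  -0.2291  0.    ]
scene scale_a 0.59 [351.7 273.8] [ 0.6198 -0.0105  0.    ]
scene scale_a_tare_top 0.41 [349.3 198. ] [0.4761 0.1963 0.047 ]
scene tray_a 0.84 [413.  199.1] [0.6463 0.2694 0.078 ]
scene tray_a 0.71 [323.3 321.3] [ 0.6747 -0.2264  0.078 ]
scene check_weight 0.84 [304.8 252.2] [ 0.469  -0.0203  0.    ]
scene check_weight 0.59 [335.  329.5] [ 0.6827 -0.1857  0.    ]
scene check_weight 0.44 [304.5 329. ] [ 0.6192 -0.2283  0.    ]
scene check_weight 0.19 [413.5 199.9] [0.6172 0.3464 0.    ]
scene tin 0.79 [350.5 275.4] [ 0.6201 -0.0171  0.    ]
scene tin 0.27 [307.8 331.7] [ 0.6306 -0.23    0.    ]
scene tape_roll 0.76 [188.9 305.4] [ 0.3311 -0.3412  0.    ]
scene stapler 0.56 [333.9 172.7] [0.3441 0.3119 0.    ]
scene tumbler 0.63 [201.7 421.5] [ 0.5755 -0.5535  0.    ]
top campos [ 0.30549847 -0.01116124  1.30095704]
top scale_a 0.77 [223.6 208.1] [0.5971 0.2633 0.    ]
top scale_a 0.64 [536.2 215.4] [ 0.5803 -0.5451  0.    ]
top scale_a 0.61 [413.9 201.5] [ 0.6162 -0.2317  0.    ]
top scale_a 0.52 [387.9 162.4] [ 0.7216 -0.1659  0.    ]
top scale_a_tare_top 0.64 [246.  251.8] [0.4761 0.1936 0.047 ]
top scale_a_tare_top 0.35 [434.6 181.3] [ 0.6573 -0.277   0.047 ]
top tray_a 0.75 [413.2 166.6] [ 0.686  -0.2188  0.078 ]
top tray_a 0.69 [213.2 181.6] [0.6466 0.2752 0.078 ]
top check_weight 0.57 [333.3 256.8] [ 0.4706 -0.0227  0.    ]
top tin 0.91 [325.4 200.7] [ 0.6176 -0.0018  0.    ]
top tape_roll 0.69 [463.8 313.3] [ 0.3297 -0.3494  0.    ]
top stapler 0.92 [195.2 311.6] [0.3299 0.3249 0.    ]
top tumbler 0.68 [538.8 219.3] [ 0.5701 -0.5511  0.    ]
0.9 [ 0.24208922 -0.63010968  0.23133979] [-4.97833740e-06  8.24200230e-01 -5.66298490e-01  2.58041714e-05] [-0.89686551 -0.48324466 -0.48604059] 0.999053297471677
```

View pics/scene1.png

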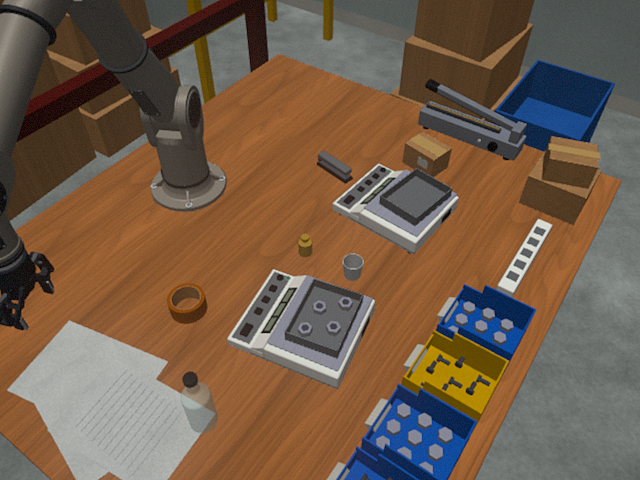

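View pics/top1.png

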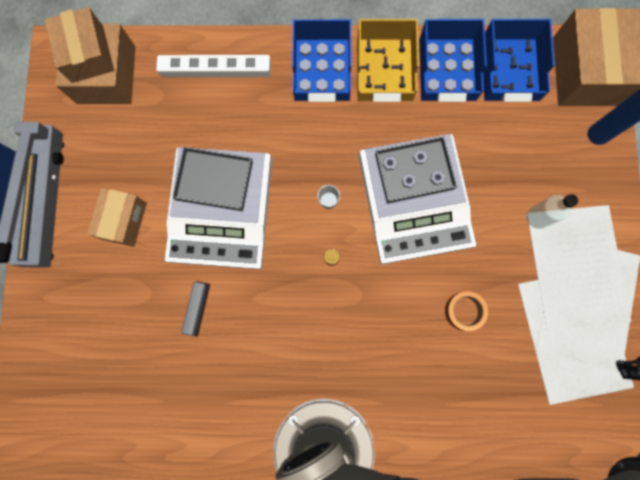

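The pictures show the empty tray on the robot's left scale (top view, about (215,180)). Its tare key is near (246,254) in the top view and (349,198) in the scene view. The right scale carries the four nuts. Next I'll refine the key position.

```bash
python3 - <<'E'
from h import *
t=cv2.imread("pics/top1.png");s=cv2.imread("pics/scene1.png")
a=cv2.resize(t[225:280,155:275],None,fx=6,fy=6,interpolation=cv2.INTER_CUBIC)
cv2.imwrite("pics/topz.png",a)
cv2.imwrite("pics/scz.png",cv2.resize(s[155:255,320:470],None,fx=5,fy=5,interpolation=cv2.INTER_CUBIC))
for cam,im,(x0,x1,y0,y1) in(("top",t,(165,262,242,262)),("scene",s,(330,400,160,215))):
    g=cv2.cvtColor(im,cv2.COLOR_BGR2GRAY)[y0:y1,x0:x1]
    m=(g<62).astype(np.uint8)
    n,l,st,ce=cv2.connectedComponentsWithStats(m)
    for i in range(1,n):
        if st[i,4]>8:
            w=np.where(l==i,(90-g.astype(float)).clip(0),0);yy,xx=np.mgrid[:g.shape[0],:g.shape[1]]
            c=((w*xx).sum()/w.sum()+x0,(w*yy).sum()/w.sum()+y0)
            print(cam,st[i],np.round(c,1),np.round(onz(cam,c,.046),4))
E
```

```text
top [ 7  4  5  5 21] [174. 248.] [0.485  0.3732 0.046 ]
top [22  5  6  5 28] [189.7 249.1] [0.4824 0.334  0.046 ]
top [38  6  6  6 29] [205.3 250.3] [0.4797 0.295  0.046 ]
top [54  7  5  6 26] [220.9 251.5] [0.4768 0.2562 0.046 ]
top [74  9 12  6 66] [244.7 253.4] [0.4721 0.1968 0.046 ]
scene [ 0  4 21 11 35] [340.2 169.9] [0.3822 0.2889 0.046 ]
scene [50  8  6  4 19] [382.4 169.4] [0.4893 0.3671 0.046 ]
scene [ 0 10 23 13 86] [340.5 176.9] [0.4015 0.2617 0.046 ]
scene [42 13  7  6 26] [375.3 175.7] [0.4867 0.3284 0.046 ]
scene [31 18 34 26 50] [378.3 191.2] [0.5306 0.2727 0.046 ]
scene [35 20  7  5 27] [368.1 182. ] [0.4838 0.2906 0.046 ]
scene [52 22 18 16 88] [391.6 190.1] [0.561  0.2999 0.046 ]
scene [27 26  8  6 28] [360.5 188.7] [0.481  0.2512 0.046 ]
scene [13 35 12  9 58] [348.6 199.2] [0.4766 0.1918 0.046 ]
scene [ 50  37  20  18 142] [389.6 205.7] [0.5903 0.2373 0.046 ]
```

move_arm:
  steps:
    - {"fingers":0,"translation":[40,50,8],"turn":-0.044}
    - {"fingers":0,"translation":[40,50,8],"turn":-0.044}
    - {"fingers":0,"translation":[40,50,8],"turn":-0.044}
    - {"fingers":0,"translation":[40,50,8],"turn":-0.044}
    - {"fingers":0,"translation":[40,50,8],"turn":-0.044}
    - {"fingers":0,"translation":[8,60,0],"turn":-0.044}
    - {"fingers":0,"translation":[8,60,0],"turn":-0.044}
    - {"fingers":0,"translation":[8,60,0],"turn":-0.044}
    - {"fingers":0,"translation":[8,60,0],"turn":-0.044}
    - {"fingers":0,"translation":[8,60,0],"turn":-0.044}

```text
t: 2.15
eef_pos: [0.4759, -0.0861, 0.2705]
tool_rot: [0.0, -0.68, 0.733, -0.0]
contact_force: [0.8, -0.1, -0.8]
gripper_width: -0.001
```

move_arm:
  steps:
    - {"fingers":0,"translation":[-1,55,-10],"turn":0}
    - {"fingers":0,"translation":[-1,55,-20],"turn":0}
    - {"fingers":0,"translation":[-1,55,-30],"turn":0}
    - {"fingers":0,"translation":[-2,55,-40],"turn":0}
    - {"fingers":0,"translation":[-2,54.5,-40],"turn":0}
    - {"fingers":0,"translation":[0,0,-40],"turn":0}
    - {"fingers":0,"translation":[0,0,-20],"turn":0}
    - {"fingers":0,"translation":[0,0,0],"turn":0}
    - {"fingers":0,"translation":[0,0,0],"turn":0}

```text
t: 3.28
eef_pos: [0.4698, 0.178, 0.0774]
tool_rot: [0.001, -0.681, 0.733, -0.0]
contact_force: [0.5, 0.8, 0.6]
gripper_width: 0.0
```

```bash
python3 - <<'E'
from h import *
o=get_obs();print(o["t"],o["eef_pos"],o["tool_rot"],o["contact_force"],o["gripper_width"])
for c,(x0,x1,y0,y1) in(("scene",(310,430,130,230)),("top",(185,305,190,290))):
    im=read_camera(c);p=proj(c,[o["eef_pos"],[.4745,.1945,.047]]);print(p)
    im=im[y0:y1,x0:x1];im=cv2.resize(im,None,fx=6,fy=6,interpolation=cv2.INTER_CUBIC)
    for q,col in zip(p,((0,0,255),(0,255,0))): cv2.circle(im,tuple(int(v) for v in ((q-[x0,y0]+.5)*6)),4,col,-1)
    cv2.imwrite(f"pics/{c}2.png",im)
E
```

```text
3.275 [0.46983634 0.17800709 0.07735467] [ 6.97312541e-04 -6.80617962e-01  7.32638132e-01 -2.66217462e-04] [0.49780643 0.81540297 0.61149778] 0.00037678926054065707
[[344.52136322 193.03874828]
 [348.5334472  198.12627651]]
[[250.37394592 252.69834633]
 [245.6201717  252.44247384]]
```

View pics/scene2.png

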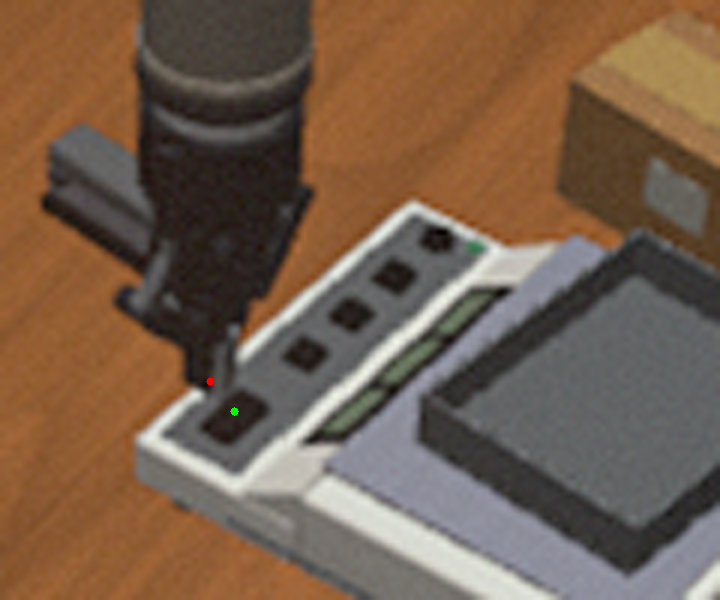

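View pics/top2.png

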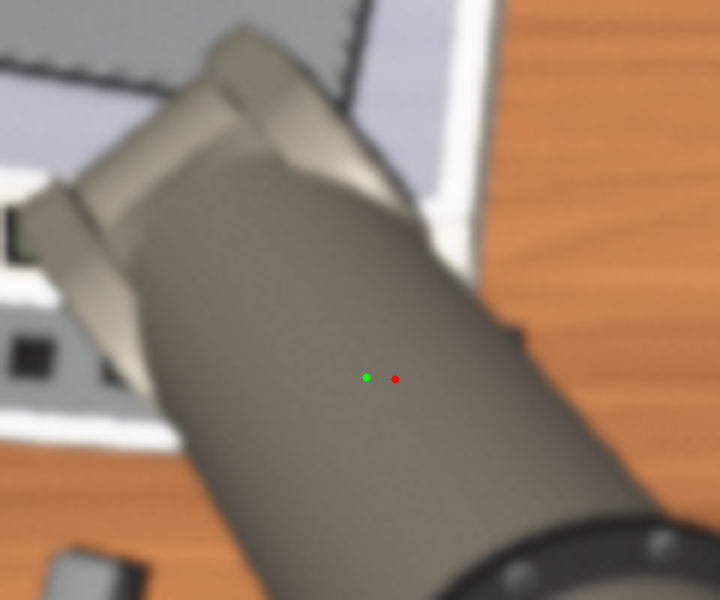

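move_arm:
  steps:
    - {"fingers":0,"translation":[2.5,8,0],"turn":0}
    - {"fingers":0,"translation":[2.5,8.5,0],"turn":0}
    - {"fingers":0,"translation":[0,0,0],"turn":0}
    - {"fingers":0,"translation":[0,0,0],"turn":0}

```text
t: 3.88
eef_pos: [0.474, 0.1943, 0.0764]
tool_rot: [-0.0, -0.681, 0.732, -0.0]
contact_force: [0.5, -1.2, 0.1]
gripper_width: -0.001
```

The green dot (my target) sits on the centre of the tare key in the scene zoom, and the fingertips hang straight above it. The top view is hidden by the arm. Going down.

move_arm:
  steps:
    - {"fingers":0,"translation":[0.5,0,-10],"turn":0}
    - {"fingers":0,"translation":[0,0,-10],"turn":0}
    - {"fingers":0,"translation":[0,0,-4],"turn":0}
    - {"fingers":0,"translation":[0,0,0],"turn":0}
    - {"fingers":0,"translation":[0,0,0],"turn":0}

```text
t: 4.5
eef_pos: [0.4747, 0.1944, 0.0525]
tool_rot: [0.0, -0.681, 0.733, -0.0]
contact_force: [-0.2, 0.8, -0.4]
gripper_width: 0.001
```

```bash
python3 - <<'E'
from h import *
o=get_obs();print(o["t"],o["eef_pos"],o["contact_force"])
c="scene";x0,x1,y0,y1=310,410,150,230
im=read_camera(c);p=proj(c,[o["eef_pos"],[.4745,.1945,.047]])
im=im[y0:y1,x0:x1];im=cv2.resize(im,None,fx=7,fy=7,interpolation=cv2.INTER_CUBIC)
cv2.imwrite(f"pics/{c}3.png",im)
E
```

```text
4.5 [0.4747138  0.19439047 0.05251356] [-0.19736064  0.75537631 -0.41295465]
```

View pics/scene3.png

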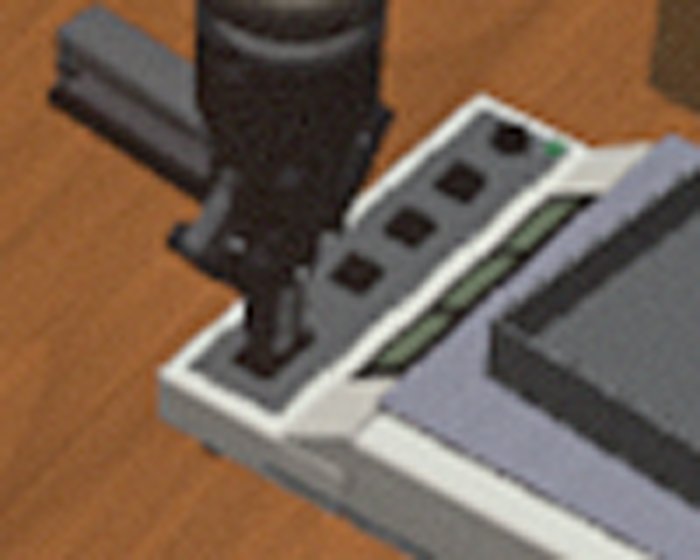

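The fingertips stand just over the middle of the tare key (zoom (275,350)) and clear of the neighbour key at (355,270). Pressing in small steps.

move_arm:
  steps:
    - {"fingers":0,"translation":[0,0,-3],"turn":0}
    - {"fingers":0,"translation":[0,0,-2],"turn":0}
    - {"fingers":0,"translation":[0,0,-1.5],"turn":0}
    - {"fingers":0,"translation":[0,0,-1],"turn":0}
    - {"fingers":0,"translation":[0,0,0],"turn":0}

```text
t: 5.18
eef_pos: [0.4747, 0.1943, 0.045]
tool_rot: [-0.0, -0.681, 0.733, -0.0]
contact_force: [-1.4, 0.0, 2.7]
gripper_width: -0.002
```

move_arm:
  steps:
    - {"fingers":0,"translation":[0,0,-1],"turn":0}
    - {"fingers":0,"translation":[0,0,-0.7],"turn":0}
    - {"fingers":0,"translation":[0,0,0],"turn":0}

```text
t: 5.55
eef_pos: [0.4746, 0.1943, 0.0432]
tool_rot: [-0.0, -0.681, 0.733, -0.0]
contact_force: [-0.6, -0.8, 2.9]
gripper_width: 0.001
```

move_arm:
  steps:
    - {"fingers":0,"translation":[0,0,-0.7],"turn":0}
    - {"fingers":0,"translation":[0,0,0],"turn":0}

```text
t: 5.8
eef_pos: [0.4747, 0.1943, 0.043]
tool_rot: [-0.0, -0.681, 0.733, -0.0]
contact_force: [-2.0, -2.2, 9.0]
gripper_width: 0.0
```

move_arm:
  steps:
    - {"fingers":0,"translation":[0,0,0],"turn":0}
    - {"fingers":0,"translation":[0,0,0],"turn":0}
    - {"fingers":0,"translation":[0,0,0],"turn":0}
    - {"fingers":0,"translation":[0,0,0],"turn":0}

```text
t: 6.3
eef_pos: [0.4747, 0.1943, 0.043]
tool_rot: [0.0, -0.681, 0.733, -0.0]
contact_force: [-2.0, -1.4, 9.4]
gripper_width: -0.001
```

move_arm:
  steps:
    - {"fingers":0,"translation":[0,0,0],"turn":0}
    - {"fingers":0,"translation":[0,0,0],"turn":0}
    - {"fingers":0,"translation":[0,0,0],"turn":0}
    - {"fingers":0,"translation":[0,0,0],"turn":0}
    - {"fingers":0,"translation":[0,0,5],"turn":0}
    - {"fingers":0,"translation":[0,0,20],"turn":0}
    - {"fingers":0,"translation":[0,0,40],"turn":0}
    - {"fingers":0,"translation":[0,0,50],"turn":0}
    - {"fingers":0,"translation":[0,0,50],"turn":0}
    - {"fingers":0,"translation":[0,0,0],"turn":0}

```text
t: 7.55
eef_pos: [0.4769, 0.1957, 0.2114]
tool_rot: [0.004, -0.681, 0.733, -0.001]
contact_force: [1.0, -0.3, -0.0]
gripper_width: -0.005
```

```bash
python3 - <<'E'
from h import *
o=get_obs();print(o["t"],o["eef_pos"],o["contact_force"])
im=read_camera("scene");cv2.imwrite("pics/scene4.png",im)
cv2.imwrite("pics/scene4z.png",cv2.resize(im[140:260,290:470],None,fx=4,fy=4,interpolation=cv2.INTER_CUBIC))
a=cv2.imread("pics/scene1.png")
d=cv2.absdiff(a,im).max(2);d[:230,:480]
m=(cv2.medianBlur(d,5)>40).astype(np.uint8);n,l,st,ce=cv2.connectedComponentsWithStats(m);print([list(s) for s in st[1:] if s[4]>15])
E
```

```text
7.55 [0.47687359 0.1956503  0.21140948] [ 0.95948723 -0.26169893 -0.02641174]
[[np.int32(0), np.int32(0), np.int32(103), np.int32(151), np.int32(3837)], [np.int32(264), np.int32(0), np.int32(114), np.int32(157), np.int32(5389)], [np.int32(100), np.int32(26), np.int32(62), np.int32(35), np.int32(383)], [np.int32(141), np.int32(46), np.int32(52), np.int32(68), np.int32(1171)], [np.int32(126), np.int32(64), np.int32(9), np.int32(5), np.int32(20)], [np.int32(132), np.int32(86), np.int32(14), np.int32(11), np.int32(62)], [np.int32(192), np.int32(88), np.int32(13), np.int32(25), np.int32(118)], [np.int32(143), np.int32(114), np.int32(5), np.int32(5), np.int32(21)], [np.int32(184), np.int32(121), np.int32(15), np.int32(15), np.int32(129)], [np.int32(157), np.int32(130), np.int32(24), np.int32(9), np.int32(169)], [np.int32(0), np.int32(184), np.int32(6), np.int32(28), np.int32(137)], [np.int32(0), np.int32(222), np.int32(54), np.int32(108), np.int32(3392)]]
```

View pics/scene4.png

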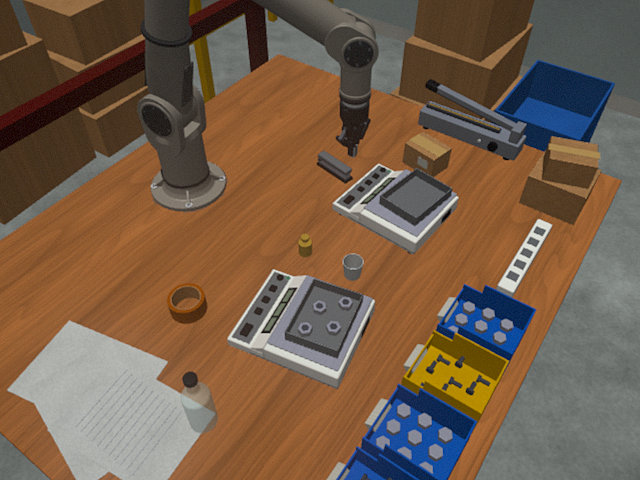

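View pics/scene4z.png

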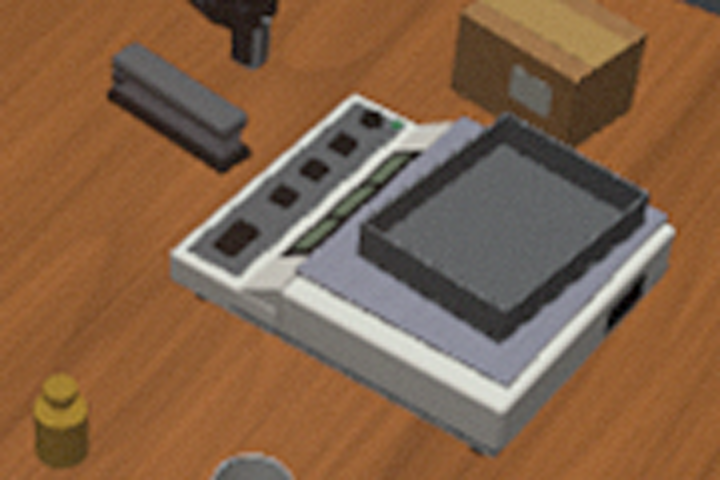

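Only the arm has moved between the first and last pictures. All the objects stand as before, and the hand is 16 cm above the key.

move_arm:
  steps:
    - {"fingers":0,"translation":[0,0,0],"turn":0}
    - {"fingers":0,"translation":[0,0,0],"turn":0}

```text
t: 7.85
eef_pos: [0.4738, 0.1938, 0.2061]
tool_rot: [-0.001, -0.681, 0.732, 0.0]
contact_force: [0.4, 0.1, 0.6]
gripper_width: 0.006
```

```bash
python3 - <<'E'
from h import *
o=get_obs();print(o["t"],np.abs(o["joint_vel"]).max(),o["contact_force"]);print(hand_in())
E
```

```text
7.85 0.006029190476879745 [0.42587377 0.09221879 0.60510604]
the job is handed in; nothing more can be done
None
```

I tared the scale with the empty tray (the one on the robot's left) and handed the job in at 7.85 s; the hand-in gives no verdict.

- **Press:** With the fingers shut, I pressed the tare key down to 43.0 mm, which is its fully-down height. The upward force settled at about 9 N against the hard stop. I held it there for a little over a second, then lifted straight up, ending about 16 cm above the key.
- **Last checks:** Comparing the first and last scene pictures showed changes only where the arm was. The trays, nuts and loose items stood as before, and the keys looked up and unchanged. The wrist force was back to about zero and the arm was at rest.
- **Disagreements:** The top and scene cameras differed by about 5 mm on the key's position, so I used the mean, and the scene view confirmed it. The first approach stopped about 17 mm short, which I corrected while still above the key. The top view was blocked by the arm during the press, so it couldn't serve as a second check then.

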